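Tip the tray over and seat it in the assembly corner

ROBOT

A 6-joint arm with a two-finger parallel gripper is mounted at the origin on the work surface. World frame = base frame: x ahead of the robot, y to its left, z up, the work surface at z = 0. Lengths are in mm, angles in rad, forces in N, time in s.
With the tool pointing down it reaches from about 275 to 825 mm from the base axis. Payload 5.2 kg.
Tool frame: the origin (TCP) lies at the very end of the fingers, on their centre line; the grasp point (between the pads) lies 19 mm behind it; z points along the fingers, y is the line along which they close (so a half turn about z gives the same grasp; the last joint's range is limited). The gripper opens to 93 mm and grips with 3 to 60 N. Pads are 15 mm wide; open, the fingers measure 128 mm over their backs; the gripper's body (75 mm by 188 mm) begins 65 mm behind the grasp point.
Start: joints at [0.909, 0.259, 1.535, -0, 1.348, -0.203], TCP at [243.56, 493.136, 218.653] pointing down, gripper open.
Joint ranges: [-3.14, 3.14], [-0.91, 2.08], [0.19, 2.58], [-1.22, 4.36], [0.22, 2.71], [-3.12, 3.12]. Speed limits (rad/s): [2.57, 2.57, 3.14, 3.14, 3.14, 3.14].

INTERFACE

Orientations are given as [roll, pitch, yaw] about the fixed x, y, z axes, in that order (R = Rz(yaw) Ry(pitch) Rx(roll)).
In Python, from bench import robot gives the robot as it stands. The module is installed in compiled form; this text tells all that it offers. Calls block until the motion is done:
- robot.move_ptp(position, orientation): joint-space move of the TCP to a pose.
- robot.move_linear(position, ori=None, speed=150, f_stop=None): straight line of the TCP; ori=None keeps the orientation; speed is the mean speed in mm/s. With f_stop (N) it stops when the force on the tool has changed by that much, and returns True; else False.
- robot.move_j(angles): joint-space move.
- robot.move_gripper(opening): opening from 0.0 (shut) to 1.0 (fully open); the grip force is fixed at half the most; returns when the fingers have stopped.
- robot.sleep(seconds).
- robot.inverse_kinematics(position, orientation): joint angles nearest the present ones, or None.
- robot.get_image(name): name is "side" or "top" or "wrist"; returns a dict with "img" (480x640x3 uint8, blue, green, red), "fovy" (degrees; the focal length in pixels is half the picture's height over the tangent of half this angle, whatever the lens; pixels are square), "cx", "cy" (the principal point, pixels), "eye" and "orientation" of the camera in the world. Camera axes: x right, y down, z forward; pixel columns grow to the right and rows downward; lengths in mm; the calibration is good to about 2 mm. The wrist camera is an equidistant fisheye: a pixel r from the principal point sees the ray r / f radians off the axis. A picture is of the moment at which its call begins. There is no depth.
A pose or a line that the arm cannot do raises robot.MotionError and nothing moves.
- robot.hand_in(): hands the job in; it is judged then, once.
Readings, each from a call of its own:
- robot.current_t(): time.
- robot.current_qpos(): joint angles.
- robot.current_joint_vel(): joint speeds.
- robot.current_joint_efforts(): joint torques, N m.
- robot.current_tcp_pos(): TCP position.
- robot.current_eef_rot(): TCP orientation.
- robot.current_contact_force(): force on the tool from outside, world axes, zero at the start.
- robot.current_ft_torque(): the same for the moment, N m.
- robot.current_gripper_width(): opening from 0.0 (shut) to 1.0 (fully open).
- robot.current_finger_force(): force on a finger pad.
Only numpy, scipy, OpenCV 4.12 (cv2) and the standard library are available. Lean on these libraries where they do the work, as an engineer would, in place of code of your own. Each camera call takes 0.05 s, during which the arm holds its last target. There are 200 camera calls.

TASK

The wooden tray stands on its long side on the assembly board. Working by pushing only, tip it over away from you so that it lies on its floor, open side up, then slide it until it sits flush against both the back fence and the screwed-down side stop. Do not pick the tray up, and leave the other things on and around the board where they are.

Things in the scene. Friction and masses are not known exactly. Their poses are not given: they have to be found in the camera images.
- tray: wooden tray 180 x 120 x 40 mm, 10 mm walls, 5 mm white floor panel, about 0.2 kg. It starts standing on a long side on the board, 120 mm tall, open face towards the robot. Origin: centre of the 180 x 40 mm side it starts on. Own z up as it stands; y along its 180 mm; x from the open face (-20 mm) to the floor panel's outside (+20 mm). Lying open side up, x points down, z away from the robot
- tray_centre (a point): middle of the tray's 180 x 120 x 40 mm envelope
- tray_heel (a point): middle of the 180 mm edge where the side it stands on at the start meets the outside of the floor panel: the edge it pivots on when it is tipped over onto its floor; it stays down on the board
- tray_top (a point): middle of the outer face of the tray's upper long side as it stands at the start; this face ends against the back fence
- board: plywood assembly board fixed to the table, 300 mm (x, away from the robot) by 500 mm (y), its top 12 mm above the table. Origin: centre of its underside. A wooden back fence, 30 mm thick, 30 mm high above the board's top, runs along its whole far side (inner face at board x = +115 mm)
- fence (a point): middle of the inner (near) face of the back fence, 15 mm above the board's top
- stop: side stop: wooden bar screwed to the board's left or right side, square to the back fence: 120 mm long (along x), 30 mm wide (y), 30 mm high, two screws in its top. Origin: centre of its underside, 35 mm beyond the board's middle and 215 mm to its left or right; axes as the board's. Its inner face is 15 mm from its origin, towards the board's middle
- cork_block: brown cork sanding block, 110 x 50 x 40 mm, lying loose on the board on whichever side has no stop; it is not a stop itself. Origin: centre of its underside, x along its length
- glue: white glue bottle, 52 mm across, 140 mm tall, standing on the board's near left corner. Origin: centre of its base
- cap: screw cap lying mouth up on the board's near right corner, 42 mm across, 16 mm high. Origin: centre of its base
- hammer: hammer lying on the table left of the board, handle towards the robot. Origin: underside, about its middle
- driver: screwdriver lying on the table right of the board, handle towards the robot. Origin: underside, about its middle
- square: joiner's square lying on the table at the near right, wooden stock 110 mm, blade 140 mm. Origin: underside of the stock's middle
- offcut: wooden offcut 160 x 50 x 20 mm lying on the table at the near left. Origin: centre of its underside

How it is judged (in metres and radians):
On the way:
1. the tray has been tipped over and lies on its floor, open side up (angle between tray's own x axis and vertical above 3.05 rad and height (world z) of tray_centre below 0.04 m), for 0.2 s.
At the end, for the whole second after the job is handed in: The tray lies flat on the board (within 5 degrees), open side up, at rest, its far long side within 6 mm of the back fence and square to it within 2.3 degrees, and its end within 6 mm of the side stop (all of step 1 and x of tray_top in the frame of board above 0.109 m and angle between the y axis of tray and the y axis of board, either way round below 0.04 rad and y of tray_centre in the frame of stop between -0.111 and 0.111 m and linear speed of tray below 0.01 m/s); the robot touches nothing.
It fails at once if the tray is lifted, or tipped onto its open face: the edge it pivots on rises more than 20 mm off the board (height (world z) of tray_heel above 0.032 m).
It fails at once if the lying tray is picked up: its centre rises more than 23 mm above where it lies (angle between tray's own x axis and vertical above 2.9 rad and height (world z) of tray_centre above 0.055 m).
It fails at once if another thing is moved more than 25 mm (distance of any of cork_block, glue, cap, hammer, driver, square, offcut from where it was at the start of the episode above 0.025 m).
It fails at once if the glue bottle is knocked over (angle between glue's own z axis and vertical above 0.5 rad).
It also fails if it takes over 64 s, if anything falls off the work surface, if the arm or the gripper's body presses on something with over 40 N, if the wrist force passes 120 N, or if a joint passes its speed limit or range.

## Working session

There is one attempt and no reset: what is moved stays moved. The work goes in short steps, each a Python script; the robot and the scene stay as the last script left them, time stands still between calls to the robot, and variables do not carry over. Pictures are saved under pics/ and viewed, at most 10 in all, crops included, and the job is handed in when it is done.

```bash
mkdir -p pics
cat > h.py <<'E'
import numpy as np, cv2
from bench import robot
from scipy.spatial.transform import Rotation as R
def cam(n):
    d=robot.get_image(n); return d
def ray(d,u,v):
    f=240/np.tan(np.radians(d['fovy'])/2)
    o=np.array(d['orientation'],float)
    M=o if o.shape==(3,3) else R.from_euler('xyz',o).as_matrix()
    return np.array(d['eye'],float), M@np.array([(u-d['cx'])/f,(v-d['cy'])/f,1.])
def onz(d,u,v,z):
    e,r=ray(d,u,v); return e+r*(z-e[2])/r[2]
E
python3 - <<'E'
from h import *
for n in('top','side'):
    d=cam(n); cv2.imwrite(f'pics/{n}0.png',d['img']); print(n,d['fovy'],d['cx'],d['cy'],d['eye'],d['orientation'])
    for p in((320,240),(0,0),(640,480)): print(onz(d,*p,12))
print(robot.current_eef_rot())
E
```

```text
top 50.563855190125466 318.49537984571185 244.32831594225394 [ 262.39096701   -6.58741736 1393.33606994] [-2.92703847 -0.00457929 -1.52415068]
[575.90053989  -2.48409056  12.        ]
[1290.15537842 1022.74768175   12.        ]
[  -8.30511327 -841.04501432   12.        ]
side 50.038390767398525 320.9439270523144 245.61655162250545 [ 139.39137462 -778.82362123 1003.2715864 ] [-2.36126687 -0.01200516 -0.47142335]
[603.19503476 110.52260335  12.        ]
[ -63.81057989 2361.54092266   12.        ]
[ 852.1461941  -729.64066961   12.        ]
[-3.13994966e+00 -3.13292394e-04  2.68277775e+00]
```

View pics/top0.png

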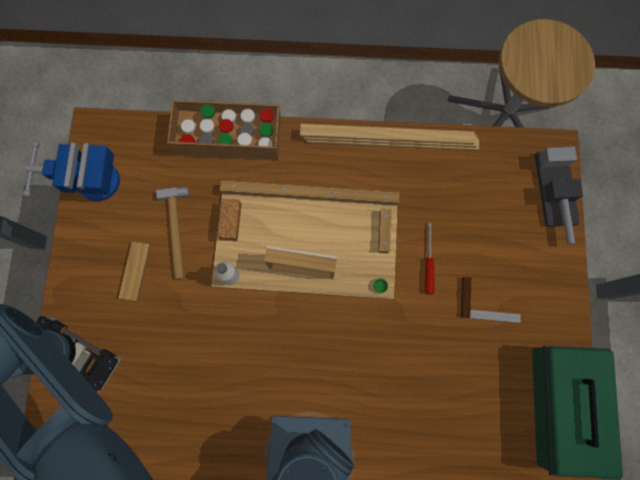

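View pics/side0.png

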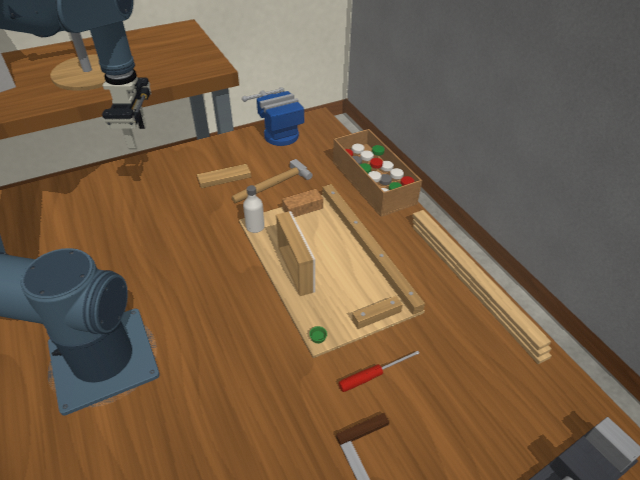

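The top view shows the board spanning about (213–399, 182–298). The stop is on the right at (384, 231), the cork on the left at (230, 220), the glue at (227, 272) and the cap at (380, 286). The tray's top side runs from (266, 249) to (336, 258), and it is slightly yawed. The side view agrees. I'll zoom in to get accurate corners.

Run:
```python
import cv2
a=cv2.imread('pics/top0.png')[172:307,200:410]; cv2.imwrite('pics/c0.png',cv2.resize(a,None,fx=3.8,fy=3.8,interpolation=cv2.INTER_CUBIC))
```

```text
(no output)
```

View pics/c0.png

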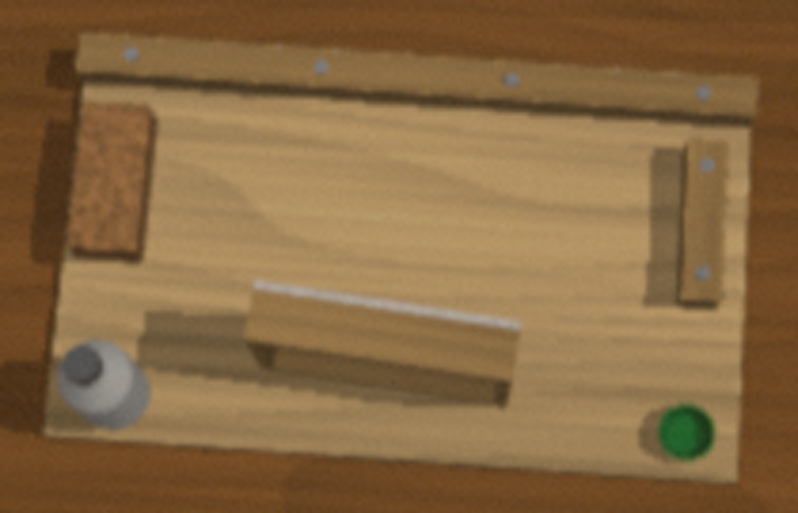

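Run:
```python
from h import *
d=cam('top')
def P(cx,cy,z): return onz(d,200+(cx+.5)/3.8-.5,172+(cy+.5)/3.8-.5,z)[:2].round(1)
for n,pts,z in [('fence in',[(80,77),(752,118)],42),('fence out',[(80,35),(757,77)],42),('stop in',[(688,140),(680,302)],42),('stop out',[(727,142),(717,306)],42),('board near',[(45,436),(738,481)],12),
 ('tray far',[(254,282),(520,324)],132),('tray near',[(246,342),(516,384)],132),('glue top',[(82,364)],152),('cap',[(686,432)],28),('cork',[(80,104),(155,108),(141,260),(72,250)],52)]:
    q=[P(*p,z) for p in pts]; print(n,*q, [np.linalg.norm(q[1]-q[0]).round(1),np.degrees(np.arctan2(*(q[0]-q[1])))] if len(q)>1 else '')
s=cam('side')
def S(u,v,z): return onz(s,u,v,z)[:2].round(1)
print('side: tray near-right top?',S(300,293,12),S(276,226,132),'far top',S(291,212,132),S(315,262,132),'fence', S(325,190,42),S(419,312,42))
```

```text
fence in [693.  279.7] [ 685.3 -212.5] [np.float64(492.3), np.float64(0.8962647639808147)]
fence out [725.2 282.5] [ 716.9 -215.7] [np.float64(498.3), np.float64(0.9544580083561836)]
stop in [ 666.4 -166.1] [ 545.8 -162.9] [np.float64(120.6), np.float64(91.51992938690515)]
stop out [ 666.3 -194.5] [ 544.1 -189.4] [np.float64(122.3), np.float64(92.38984448850002)]
board near [432.1 287.5] [ 423.2 -210.7] [np.float64(498.3), np.float64(1.0234407918942299)]
tray far [527.  132.1] [506.9 -46.4] [np.float64(179.6), np.float64(6.424729905902921)]
tray near [486.1 134.7] [466.5 -45.4] [np.float64(181.2), np.float64(6.210966494622751)]
glue top [463. 238.] 
cap [ 454.5 -170.8] 
cork [669.4 275.8] [669.  221.3] [555.9 222.3] [560.9 272. ] [np.float64(54.5), np.float64(0.420511932128349)]
side: tray near-right top? [473.8 -34.4] [471.8  95. ] far top [526.8 126. ] [503.9 -56.5] fence [697.3 263.9] [ 688.2 -232.6]
```

Sizes check out: the tray measures 180 by 41 mm and the stop 121 mm. The board is yawed about -1°, the tray about -6.3°, the fence's inner face is at x≈688 and the stop's inner face at y≈-164. Next I tip the tray with the open fingers, which touch the top wall at two points.

Run:
```python
from h import *
yaw=-0.11; o=[np.pi,0,yaw]; D=np.array([np.cos(yaw),np.sin(yaw),0])
c=np.array([476.3,44.6,0]); up=lambda p,z:[p[0],p[1],z]
a=c-45*D
q=robot.inverse_kinematics(up(a,230),o); print(q)
robot.move_ptp(up(a,230),o)
robot.move_linear(up(a,121))
print(robot.current_t(),robot.current_tcp_pos())
print(robot.move_linear(up(c+35*D,121),speed=40,f_stop=15), robot.current_tcp_pos(), robot.current_contact_force())
robot.sleep(0.3)
d=cam('side'); cv2.imwrite('pics/s1.png',d['img']); print(robot.current_t())
```

```text
[-1.43621233e-01  3.80216994e-02  1.77063393e+00 -4.44089210e-16
  1.33293703e+00  1.53717509e+00]
2.8333 [432.16706057  49.70708663 121.57508759]
False [510.96089664  40.78544798 121.02404505] [ 0.360591   -1.2627342   0.41296207]
5.3333
```

View pics/s1.png

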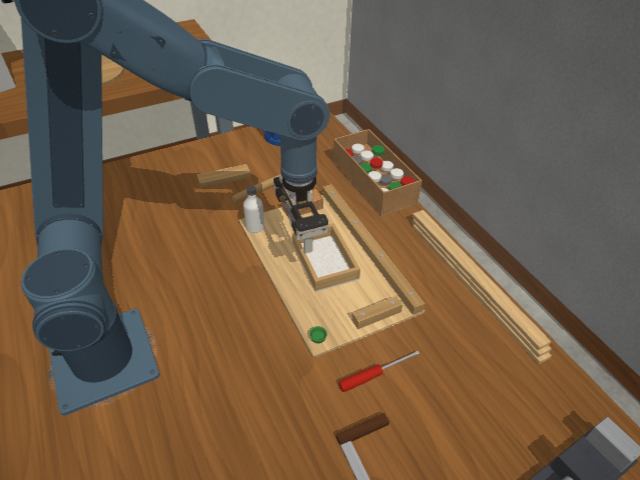

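The tray is lying open side up, with its floor visible at (327, 258). Now I'll slide it to the fence with two-finger contact, then along to the stop, alternating to seat it.

Run:
```python
from h import *
by=-0.0165; o=[np.pi,0,by]; X=np.array([np.cos(by),np.sin(by),0]); 
robot.move_linear([462,44,100],o,speed=120)
robot.move_linear([462,44,28],speed=120)
p=np.array([462,44,28])
print(robot.move_linear(list(p+125*X),speed=60,f_stop=10), robot.current_tcp_pos(), robot.current_contact_force())
t=np.array(robot.current_tcp_pos())
robot.move_linear(list(t-30*X),speed=100); robot.move_linear([t[0]-30,t[1],150],speed=150)
d=cam('top'); cv2.imwrite('pics/t2.png',cv2.resize(d['img'][172:307,200:410],None,fx=3.8,fy=3.8,interpolation=cv2.INTER_CUBIC)); print(robot.current_t())
```

```text
True [561.40419345  42.62486857  27.26868272] [ 0.47379196 -0.08234302 -0.65031411]
9.6333
```

View pics/t2.png

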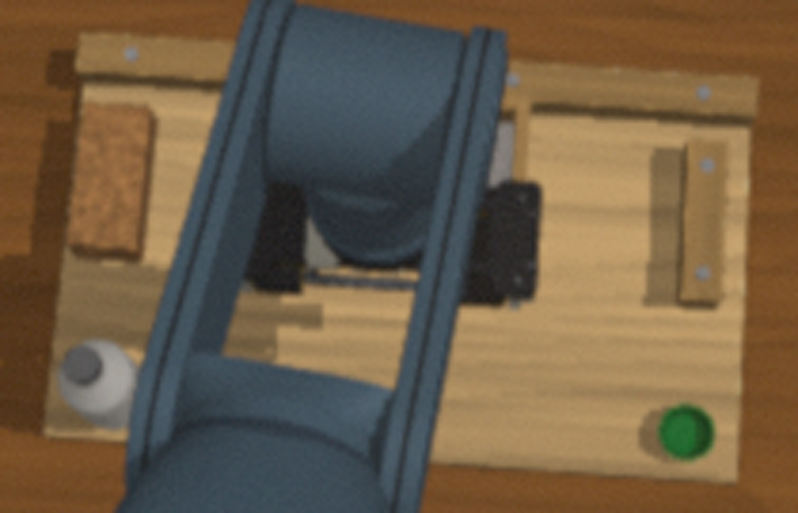

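The tray is against the fence, with its right end at crop x≈530 (y≈-54), so its left end is at y≈126. Now the sideways push.

Run:
```python
from h import *
by=-0.0165; X=np.array([np.cos(by),np.sin(by),0]); Y=np.array([-np.sin(by),np.cos(by),0])
qs=[(robot.inverse_kinematics([629,155,120],[np.pi,0,by+s*np.pi/2]),s) for s in(1,-1)]
q0=np.array(robot.current_qpos()); qs=[k for k in qs if k[0] is not None]
s=min(qs,key=lambda k:abs(np.array(k[0])-q0).max())[1]; o2=[np.pi,0,by+s*np.pi/2]; o1=[np.pi,0,by]; print(s)
robot.move_gripper(0.5)
robot.move_ptp([629,155,130],o2)
robot.move_linear([629,155,28],speed=120)
p=np.array([629,155,28.])
print(robot.move_linear(list(p-142*Y),speed=60,f_stop=8), robot.current_tcp_pos())
t=np.array(robot.current_tcp_pos())
robot.move_linear(list(t+25*Y),speed=100); t=t+25*Y; robot.move_linear([t[0],t[1],150],speed=150)
# reseat against fence
robot.move_gripper(1.0)
c=np.array([540,-70,28.])
robot.move_ptp([540,-70,130],o1); robot.move_linear(list(c),speed=120)
print(robot.move_linear(list(c+35*X),speed=40,f_stop=10), robot.current_tcp_pos())
t=np.array(robot.current_tcp_pos()); t=t-25*X; robot.move_linear(list(t),speed=100); robot.move_linear([t[0],t[1],150],speed=150)
robot.move_ptp([350,300,300],o1)
d=cam('top'); cv2.imwrite('pics/t3.png',cv2.resize(d['img'][172:307,200:410],None,fx=3.8,fy=3.8,interpolation=cv2.INTER_CUBIC)); print(robot.current_t())
```

```text
1
True [626.54782906  24.85091294  27.68449567]
True [558.98663432 -70.20705723  27.67095821]
22.7667
```

View pics/t3.png

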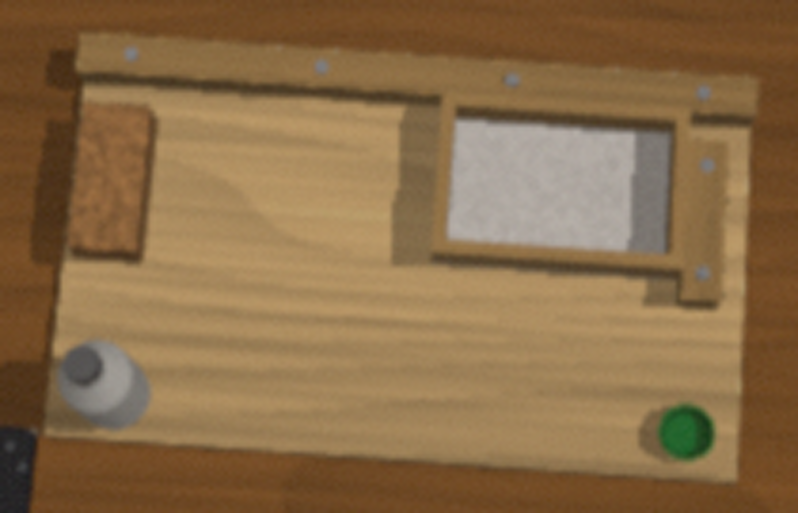

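Run:
```python
from h import *
d=cam('top')
def P(cx,cy,z): return onz(d,200+(cx+.5)/3.8-.5,172+(cy+.5)/3.8-.5,z)[:2].round(1)
print(P(432,256,52),P(680,272,52),P(441,96,52),P(692,112,52))
g=cv2.cvtColor(d['img'],cv2.COLOR_BGR2GRAY)
s=cam('side'); cv2.imwrite('pics/s3.png',cv2.resize(s['img'][180:360,300:440],None,fx=4,fy=3.3,interpolation=cv2.INTER_CUBIC)[:600])
```

```text
[568.7  15.6] [ 565.5 -161.3] [688.   14.9] [ 684.7 -167.4]
```

View pics/s3.png

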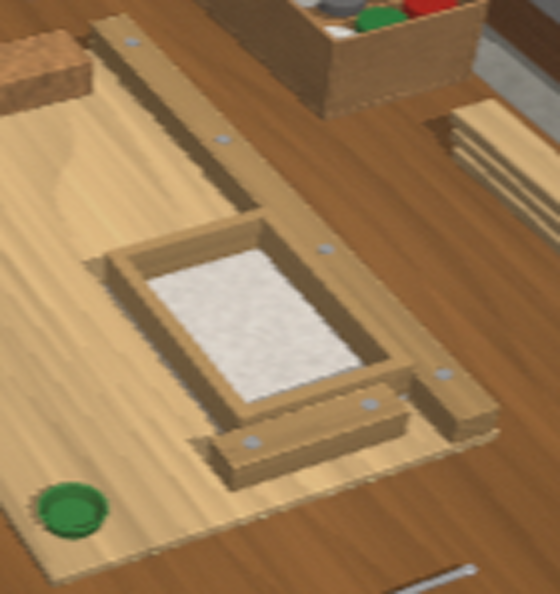

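The side view shows the tray flat and flush against the fence (far edge at about (265, 212)–(405, 355)) and the stop (near (320, 420)). The measured corners agree: far side at x≈685–688, right end at y≈-164.

```bash
python3 -c "
from bench import robot
print(robot.hand_in())"
```

```text
the job is handed in; nothing more can be done
None
```

The tray was tipped onto its floor and pushed flush against the back fence and the right-hand side stop, as measured in the camera images, and the job was handed in at about 23 s; the hand-in call returned no verdict.

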